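# Pin the sample stage for transport

### The arm

A 6-joint arm with a two-finger parallel gripper is mounted at the origin on the work surface. World frame = base frame: x ahead of the robot, y to its left, z up, the work surface at z = 0. Lengths are in m, angles in rad, forces in N, time in s.
With the tool pointing down it reaches from about 0.325 to 0.925 m from the base axis. Payload 3.1 kg.
Tool frame: the origin (TCP) lies at the very end of the fingers, on their centre line; the grasp point (between the pads) lies 19 mm behind it; z points along the fingers, x is the direction in which the jaws open and shut, and the axes are right-handed (so a half turn about z gives the same grasp; the last joint's range is limited). The gripper opens to 85 mm and grips with 20 to 120 N. Pads are 22 mm wide; open, the fingers measure 114 mm over their backs; the gripper's body (76 mm by 85 mm) begins 54 mm behind the grasp point. The pads swing forward as they close: fully open they stand 13 mm farther back than shut.
Start: joints at [-1.452, 0.217, 1.613, -0, 1.311, -0.112], TCP at [0.143, -0.608, 0.231] pointing down, gripper open.
Joint ranges: [-2.75, 2.75], [-0.78, 2.1], [0.31, 2.55], [-1.13, 4.27], [0.13, 2.63], [-2.58, 2.58]. Speed limits (rad/s): [2.79, 2.79, 3.14, 3.14, 3.14, 3.14].

### API

Orientations are given as a unit quaternion [x, y, z, w].
In Python, from bench import r gives the robot as it stands.
- The arm moves only by the tool step_arm, never from a script. Its argument "moves" is a list that holds one entry, the list of rows, each a list of 7 numbers: the finger opening in mm, from 0 to 85.4, then the shift along the tool's x, y, z normalised to -1 to 1, where 1 is 0.75 m, then the turn, a rotation vector about the tool's x, y, z normalised to -1 to 1, where 1 is 60 degrees. In form: [[[hand, x, y, z, wx, wy, wz], ...]]. A call has 1 to 8 rows; each row shifts and turns the commanded pose from where the row before left it, along the tool's axes as they then stand; what a row does not reach is not made up. A row lasts 1/8 s, in which the tool goes at most 62.5 mm and 10.7 degrees, less where a joint would pass 70% of its speed; a pose out of reach is approached as far as the arm can. A call with a number of a shift or a turn outside -1 to 1 is refused whole. A call with a gripper value outside its range is refused whole. The fingers move at their own pace and stop on an object; the grip force is fixed at half the most. Time passes only in rows, so rows that do not move let the fingers close. It gives the time, the measured TCP pose, the force and the opening at its end, in the units of the state.
- r.get_obs(): the state, without advancing time (a new reading comes with each control period).
- r.capture(name): name is "scene" or "top"; returns a dict with "img" (400x640x3 uint8, red, green, blue), "camera_matrix" (3x3 intrinsics, pixels), "extrinsics" (4x4, takes a point from world to camera coordinates). Camera axes: x right, y down, z forward; pixel columns grow to the right and rows downward; lengths in m; the calibration is good to about 2 mm. A picture is of the moment at which its call begins. There is no depth.
- r.hand_in(): hands the job in, once; it reports no verdict.
Trained networks look in a picture, given as the dict that the camera call returned (one of the last four; its "shot" number tells which), for a name from the list of things; names that differ only in an ending like _2 or _b are one class to them, and where a whole thing is asked for, a point or a joint stands for the part that bears it (a point fixed in the world has none). Each returns a list of dicts, best first, with "confidence" (0 to 1); they miss things now and then, are a little off and sometimes report something else, mostly with a low value. They report only what shows in the picture. A call takes as long as a camera call. They do not tell look-alikes from the thing itself.
- r.spot_in(target, picture): "position" ([x, y, z] in m, in world coordinates, good to about 4 mm: the middle of the surface that is visible of it).
- r.pinpoint(target, picture): "position" ([x, y, z] in m, in world coordinates, good to about 4 mm: a listed point, or the origin of a listed thing).
The state is a dict: "clock": time; "q": joint angles; "joint_velocities": joint speeds; "joint_torque": joint torques, N m; "eef_pos": TCP position; "eef_rot": TCP orientation; "wrist_force": force on the tool from outside, world axes, zero at the start; "moment": the same for the moment, N m; "width": finger opening in m.
Only numpy, scipy, OpenCV 4.12 (cv2) and the standard library are available. Lean on these libraries where they do the work, as an engineer would, in place of code of your own. Each camera call takes 0.05 s, during which the arm holds its last target.

### The job

Lock the microscope's sample stage for moving: take the blue-knobbed pin from the white rack and push it down through the aligned holes of the stage's top plate and base, until its collar lies flat on the plate, then let go. Keep hold of the pin until its shank is through the plate and into the base (do not drop it in from above), leave the red and yellow pins in the rack, and leave the stage where it is.

Things in the scene. Friction and masses are not known exactly. Their poses are not given: they have to be found in the camera images.
- blue_knob (a point): Long steel pin to use. Blue knob 26 mm dia, 40 high; under it a collar 50 dia, 5 thick, then a shank 14 dia, 60 long, last 12 mm tapered to a 4 mm nose. Starts upright in a fixed white rack (75x235, 75 high; three pins in a row, 75 mm apart, collars on its top). Point: knob centre, 25 mm above collar underside, 85 above nose; z up the pin. Loose, about 130 g.
- plate_hole (a point): Mouth centre of a 28 mm hole, ringed blue, in the stage's grey top plate (120 x 170 x 15 mm, loose, 0.8 kg, top at 65 mm), which lies on a dark bolted base of same outline, 50 mm high; the hole runs on through the base, in line within 2 mm. It lies 40 mm from plate centre towards -y. z up, x, y along its 120, 170 sides. A holder with dish, 16 mm tall, starts 53 mm from it to +y.
- red_knob (a point): Short bystander pin, red knob: same knob, collar and thickness as the blue pin, but shank only 30 mm. Stands in another hole of the same rack, same height. Point: knob centre; z up the pin.
- yellow_knob (a point): Short bystander pin, yellow knob: same knob, collar and thickness as the blue pin, but shank only 30 mm. Stands in another hole of the same rack, same height. Point: knob centre; z up the pin.
There are look-alikes about, which are no part of the job. Leave any pink or purple look-alike of the part that bears blue_knob alone.

How it is judged:
On the way, in this order (a step that is already met when the one before it is completed fails the run):
1. the blue pin is lifted out of the rack, its nose above the rack's top (height (world z) of blue_knob above 0.163 m), for 0.1 s.
2. the blue pin, still held in the fingers, is through the plate's hole and at least 10 mm into the base (z of blue_knob in the frame of plate_hole below 0.06 m and horizontal distance between blue_knob and plate_hole below 0.015 m and contact force between the fingers and blue_pin above 0.5 N), for 0.05 s.
At the end, for the whole second after the job is handed in: Blue pin released, at rest, upright (10 degrees) in the stage's hole (within 15 mm), its collar flat on the plate (4 mm); the plate flat on the base, within 20 mm of where it was; red and yellow pins in their places in the rack (15 mm) (z of blue_knob in the frame of plate_hole below 0.029 m and horizontal distance between blue_knob and plate_hole below 0.015 m and angle between blue_knob's own z axis and vertical below 0.17 rad and angle between plate_hole's own z axis and vertical below 0.05 rad and height (world z) of plate_hole below 0.068 m and distance of plate_hole from where it was at the start of the episode below 0.02 m and distance of each of red_knob, yellow_knob from where it was at the start of the episode below 0.015 m and linear speed of blue_pin below 0.02 m/s); the robot touches nothing.
It fails at once if the stage's top plate is pushed more than 20 mm out of place (distance of plate_hole from where it was at the start of the episode above 0.02 m).
It fails at once if the red or the yellow pin is pulled more than 30 mm out of its place (distance of any of red_knob, yellow_knob from where it was at the start of the episode above 0.03 m).
It also fails if it takes over 42 s, if anything falls off the work surface, if the arm or the gripper's body presses on something with over 40 N, if the wrist force passes 120 N, or if a joint passes its speed limit or range.

## Working session

There is one attempt and no reset: what is moved stays moved. The work goes in short steps, Python scripts to look and compute and a tool call to move; the robot and the scene stay as the last step left them, time stands still between calls to the robot, and variables do not carry over. Pictures are saved under pics/ and viewed, and the job is handed in when it is done.

Besides the shell and the picture viewer there is one more tool, called after ">>>" as name(argument=value, ...) on one line, values as JSON. step_arm: Moves the arm, as the interface text tells. Scaled input: -1 to 1 covers 0.75 m each way for a shift and 60 degrees each way for a turn. Its arguments: {"type":"object","properties":{"moves":{"type":"array","items":{"type":"array","items":{"type":"array","items":{"type":"number"}}}}},"required":["moves"]}

```bash
mkdir -p pics; ls
python3 - <<'E'
from bench import r
import cv2
o=r.get_obs(); print(o['clock'],o['eef_pos'],o['eef_rot'],o['width'],o['wrist_force'])
for n in ("scene","top"):
    c=r.capture(n); cv2.imwrite(f'pics/{n}0.png',c['img'][:,:,::-1])
    K=c['camera_matrix'];E=c['extrinsics'];print(n,K.tolist(),E.tolist())
    for t in ("blue_knob","plate_hole","red_knob","yellow_knob"):
        for d in r.pinpoint(t,c): print(t,d)
E
```

```text
pics
0.0 [ 0.14289805 -0.60761003  0.22993709] [ 0.78382586 -0.6209795  -0.000859   -0.00086236] 0.08566786020525657 [0.20022124 0.44368755 0.10806147]
scene [[404.3215412677045, 0.0, 329.9077533736105], [0.0, 404.3215412677045, 199.39815749998337], [0.0, 0.0, 1.0]] [[-0.6714447673223058, 0.7410509003038932, 0.002342561479162996, 0.39128855232646437], [0.5099202469931584, 0.4643131122295102, -0.7241510032570435, -0.15563132627769502], [-0.5377204349305785, -0.48503288236008835, -0.6896374677231029, 1.1475317272137064], [0.0, 0.0, 0.0, 1.0]]
blue_knob {'position': [0.5184, -0.185, 0.1027], 'confidence': 0.85}
blue_knob {'position': [0.4131, -0.1427, 0.0863], 'confidence': 0.83}
blue_knob {'position': [0.4719, -0.0714, 0.0865], 'confidence': 0.83}
blue_knob {'position': [0.4121, -0.2216, 0.0842], 'confidence': 0.61}
plate_hole {'position': [0.6004, 0.1697, 0.0665], 'confidence': 0.69}
red_knob {'position': [0.5622, -0.3277, 0.1018], 'confidence': 0.9}
yellow_knob {'position': [0.5405, -0.2568, 0.1039], 'confidence': 0.71}
top [[465.1641563931036, 0.0, 321.7439556800362], [0.0, 465.1641563931036, 204.35100685986026], [0.0, 0.0, 1.0]] [[-0.019981603240145175, -0.999615576796165, 0.0192206700825811, -0.05933346927854418], [-0.9875625223645029, 0.016734677887320557, -0.15633366552687233, 0.5277564069895926], [0.1559519155156928, -0.02210541070592526, -0.9875172661095643, 0.8079026690372942], [0.0, 0.0, 0.0, 1.0]]
blue_knob {'position': [0.5221, -0.1863, 0.1007], 'confidence': 0.84}
blue_knob {'position': [0.4599, -0.0603, 0.0755], 'confidence': 0.76}
blue_knob {'position': [0.3802, -0.1486, 0.0786], 'confidence': 0.71}
plate_hole {'position': [0.6014, 0.1651, 0.0648], 'confidence': 0.88}
red_knob {'position': [0.5626, -0.3301, 0.0968], 'confidence': 0.82}
yellow_knob {'position': [0.538, -0.2569, 0.0975], 'confidence': 0.73}
```

View pics/scene0.png

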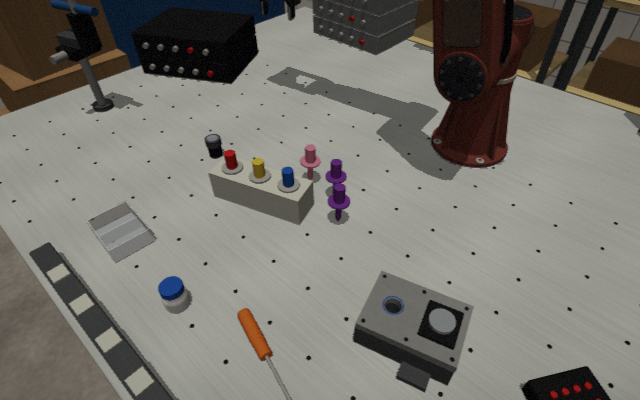

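View pics/top0.png

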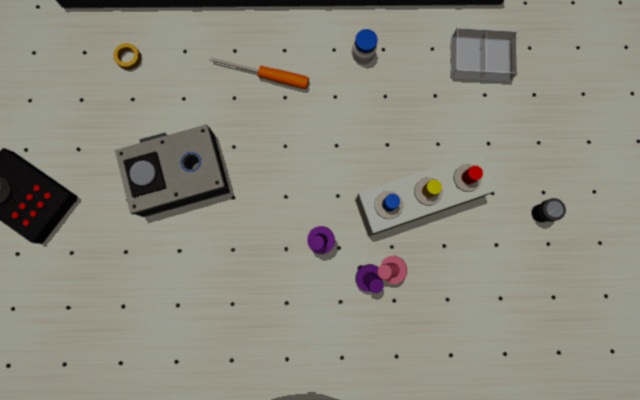

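The blue pin is at (289,178) in scene and (391,203) in top, in the rack beside yellow and red. The purple and pink look-alikes stand loose. The ringed hole is at (393,305) in scene and (191,161) in top, with the dish on its far side. Next I refine the positions and orientations.

```bash
cat > h.py <<'E'
import numpy as np,cv2
def ray_z(c,uv,z):
    K=c['camera_matrix'];E=np.array(c['extrinsics']);R=E[:3,:3];t=E[:3,3]
    d=R.T@np.linalg.inv(K)@np.array([uv[0],uv[1],1.]);o=-R.T@t
    return o+d*(z-o[2])/d[2]
def proj(c,p):
    E=np.array(c['extrinsics']);q=c['camera_matrix']@(E[:3,:3]@np.array(p)+E[:3,3]);return q[:2]/q[2]
E
python3 - <<'E'
from bench import r
from h import *
import cv2
for n in ("scene","top"):
    c=r.capture(n); im=c['img']; hsv=cv2.cvtColor(im,cv2.COLOR_RGB2HSV)
    m=cv2.inRange(hsv,(100,60,40),(125,255,255))
    k,l,s,ce=cv2.connectedComponentsWithStats(m)
    for i in range(1,k):
        if s[i,4]>20: print(n,s[i],ce[i], 'z.1',ray_z(c,ce[i],.1)[:2],'z.065',ray_z(c,ce[i],.065)[:2])
    for p in ([.520,-.186,.12],[.520,-.186,.08],[.601,.167,.065]): print(proj(c,p))
    b=im[100:240,90:260] if n=='top' else im[250:390,330:500]
    cv2.imwrite(f'pics/{n}_st.png',cv2.resize(b[:,:,::-1],None,fx=4.5,fy=4.2,interpolation=cv2.INTER_CUBIC)[:600])
    b=im[150:250,330:500] if n=='top' else im[130:230,200:370]
    cv2.imwrite(f'pics/{n}_rk.png',cv2.resize(b[:,:,::-1],None,fx=4,fy=4,interpolation=cv2.INTER_CUBIC))
E
```

```text
scene [ 50   0  21  10 125] [59.728  3.56 ] z.1 [ 0.38888383 -1.70626596] z.065 [ 0.35433865 -1.83015809]
scene [ 100    0  185   68 3265] [172.25880551  15.13721286] z.1 [ 0.14457399 -1.24051899] z.065 [ 0.09522891 -1.33619691]
scene [ 73   4  22  11 135] [82.88148148  8.28888889] z.1 [ 0.34869851 -1.57809898] z.065 [ 0.31171897 -1.69422696]
scene [282 167  12  21 207] [287.52657005 176.60869565] z.1 [ 0.51755535 -0.18530236] z.065 [ 0.49080489 -0.21705695]
scene [158 276  26  25 486] [170.74691358 287.82510288] z.1 [ 0.84896467 -0.12063635] z.065 [ 0.84229046 -0.14847358]
scene [382 296  22  19  97] [392.80412371 305.24742268] z.1 [0.62473211 0.17571904] z.065 [0.60447425 0.16583455]
[285.83623233 169.96090187]
[287.14066007 183.83040282]
[394.53694449 304.33779024]
top [355  29  23  22 402] [365.84577114  39.47014925] z.1 [ 0.81747736 -0.15344744] z.065 [ 0.83644336 -0.15806791]
top [180 152  21  20 119] [190.        161.7394958] z.1 [0.5953017  0.15691118] z.065 [0.60431697 0.16619095]
top [383 194  17  16 203] [391.72413793 201.13793103] z.1 [ 0.52095409 -0.18742474] z.065 [ 0.5266395  -0.19356698]
[392.91177355 199.75778195]
[389.01940417 203.55367719]
[189.5012032  163.54727796]
```

View pics/top_st.png

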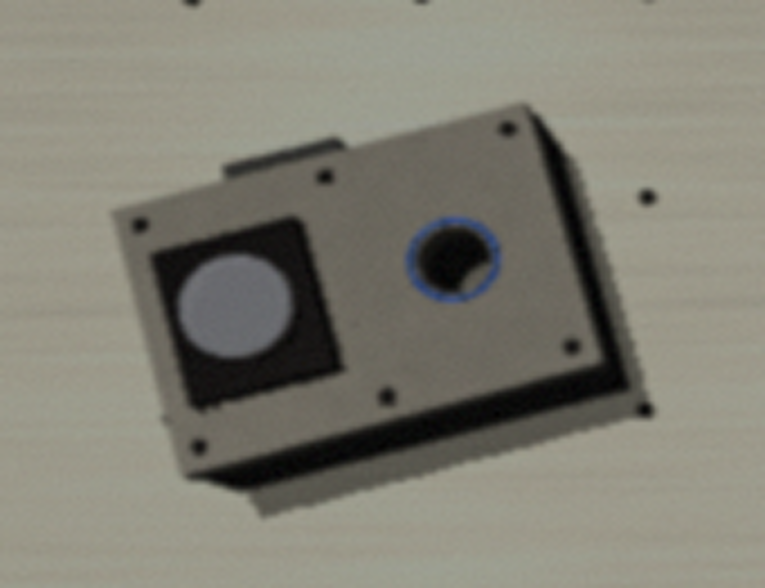

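View pics/top_rk.png

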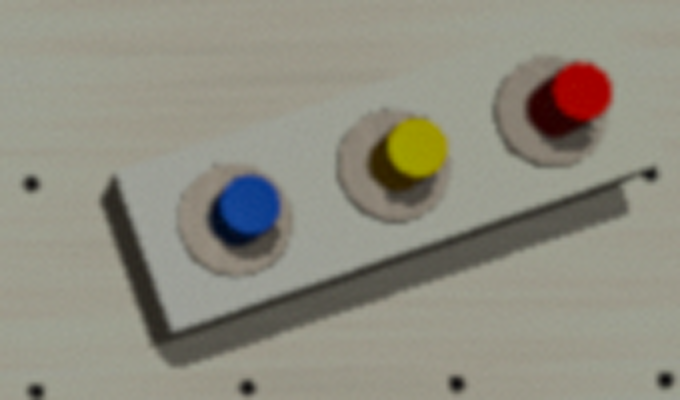

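View pics/scene_rk.png

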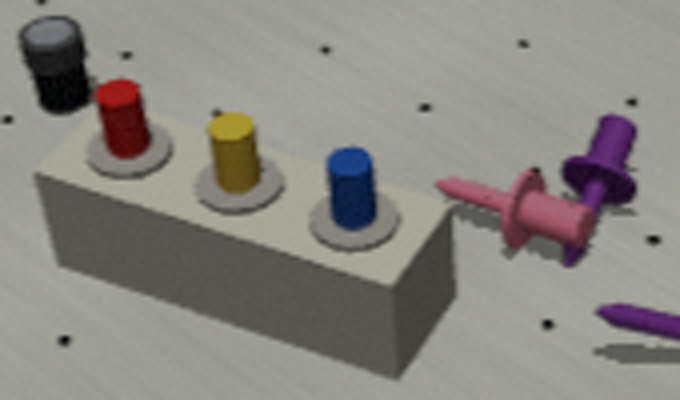

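>>> step_arm(moves=[[[85, 0, 0, 0, 0, 0, -0.175], [85, 0, 0, 0, 0, 0, -0.175], [85, 0, 0, 0, 0, 0, -0.175], [85, 0, 0, 0, 0, 0, -0.175], [85, 0, 0, 0, 0, 0, -0.175], [85, 0, 0, 0, 0, 0, -0.175], [85, 0, 0, 0, 0, 0, -0.175], [85, 0, 0, 0, 0, 0, -0.175]]])

```text
clock: 1.6
eef_pos: [0.143, -0.6085, 0.2314]
eef_rot: [0.998, 0.066, -0.0, 0.0]
wrist_force: [-0.3, 0.3, 0.6]
width: 0.085
```

>>> step_arm(moves=[[[85, 0, 0, 0, 0, 0, -0.17], [85, 0, 0, 0, 0, 0, 0]]])

```text
clock: 1.85
eef_pos: [0.143, -0.6085, 0.2314]
eef_rot: [0.989, 0.15, -0.0, 0.0]
wrist_force: [-0.9, 0.4, 0.2]
width: 0.0852
```

```bash
cat >> h.py <<'E'
from scipy.spatial.transform import Rotation as Ro
def rel(o,target):
    R=Ro.from_quat(o['eef_rot']); d=R.inv().apply(np.array(target)-o['eef_pos'])
    x=R.as_matrix()[:,0]; print('t',o['clock'],'tcp',np.round(o['eef_pos'],4),'xang',np.degrees(np.arctan2(x[1],x[0])).round(2),'tilt z',R.as_matrix()[:,2].round(4),'w',round(o['width'],4),'F',np.round(o['wrist_force'],2),'q',np.round(o['q'],3))
    print('shift norm total',np.round(d/.75,4), 'rows>=',np.linalg.norm(d)/.0625)
E
python3 - <<'E'
from bench import r
from h import *
rel(r.get_obs(),[.518,-.185,.2])
c=r.capture('top')
P=lambda u,v:ray_z(c,(90+u/4.5,100+v/4.2),.065)
a=lambda d:np.degrees(np.arctan2(d[1],d[0]))
print(a(P(115,212)-P(525,103)),a(P(185,476)-P(605,360)),a(P(140,224)-P(508,128)))
Q=lambda u,v:ray_z(c,(330+u/4,150+v/4),.08)
print(a(Q(236,219)-Q(550,110)),Q(236,219),Q(395,165),Q(550,110))
E
```

```text
t 1.85 tcp [ 0.143  -0.6085  0.2314] xang 17.3 tilt z [ 0.e+00 -1.e-04 -1.e+00] w 0.0852 F [-0.87  0.35  0.18] q [-1.452  0.217  1.613 -0.     1.311 -1.754]
shift norm total [ 0.6453 -0.3903  0.0418] rows>= 9.064247788521337
105.96478770098463 106.05462873658881 105.62683933740028
108.17653581416634 [ 0.51788228 -0.18587553  0.08      ] [ 0.54073703 -0.25708166  0.08      ] [ 0.56436251 -0.32744131  0.08      ]
```

>>> step_arm(moves=[[[85, 0.0645, -0.039, 0.004, 0, 0, 0], [85, 0.0645, -0.039, 0.004, 0, 0, 0], [85, 0.0645, -0.039, 0.004, 0, 0, 0], [85, 0.0645, -0.039, 0.004, 0, 0, 0], [85, 0.0645, -0.039, 0.004, 0, 0, 0], [85, 0.0645, -0.039, 0.004, 0, 0, 0], [85, 0.0645, -0.039, 0.004, 0, 0, 0], [85, 0.0645, -0.039, 0.004, 0, 0, 0]]])

```text
clock: 2.9
eef_pos: [0.4433, -0.2679, 0.2076]
eef_rot: [0.989, 0.15, 0.0, 0.0]
wrist_force: [-0.6, -0.4, 0.5]
width: 0.0849
```

>>> step_arm(moves=[[[85, 0.0645, -0.039, 0.004, 0, 0, 0], [85, 0.0645, -0.039, 0.004, 0, 0, 0], [85, 0, 0, 0, 0, 0, 0], [85, 0, 0, 0, 0, 0, 0]]])

```text
clock: 3.4
eef_pos: [0.5168, -0.1845, 0.2013]
eef_rot: [0.989, 0.151, -0.0, 0.0]
wrist_force: [-0.2, -0.7, -0.1]
width: 0.0852
```

Run:
```python
from bench import r
from h import *
rel(r.get_obs(),[.518,-.185,.087])
for n in ("scene","top"):
    c=r.capture(n); cv2.imwrite(f'pics/{n}1.png',c['img'][:,:,::-1])
```

```text
t 3.4 tcp [ 0.5168 -0.1845  0.2013] xang 17.39 tilt z [-5.e-04 -4.e-04 -1.e+00] w 0.0852 F [-0.2  -0.73 -0.13] q [-4.710e-01  8.400e-02  1.823e+00 -1.000e-03  1.236e+00 -7.740e-01]
shift norm total [0.0014 0.001  0.1523] rows>= 1.8282081868231306
```

View pics/scene1.png

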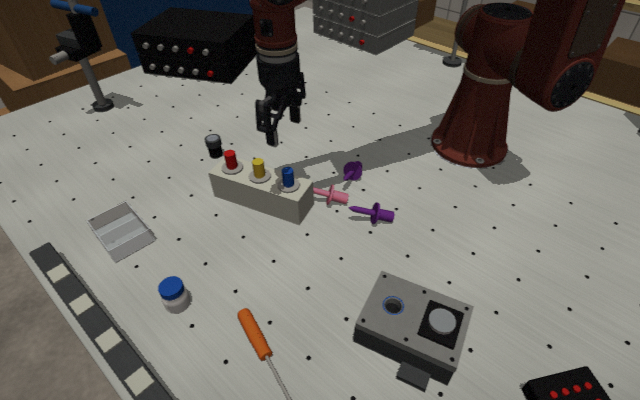

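The gripper hangs above the rack in scene around (280,130). The look-alikes have toppled by themselves and now lie at (330,193) and (375,212), clear of the path. The rack pins and stage have not moved. Lowering.

>>> step_arm(moves=[[[85, 0.0014, 0.001, 0.052, 0, 0, 0], [85, 0, 0, 0.05, 0, 0, 0], [85, 0, 0, 0.03, 0, 0, 0], [85, 0, 0, 0.02, 0, 0, 0], [85, 0, 0, 0, 0, 0, 0], [85, 0, 0, 0, 0, 0, 0]]])

```text
clock: 4.25
eef_pos: [0.519, -0.1858, 0.0885]
eef_rot: [0.989, 0.151, 0.001, 0.001]
wrist_force: [-0.5, 0.8, -0.5]
width: 0.085
```

Run:
```python
from bench import r
from h import *
rel(r.get_obs(),[.518,-.185,.087])
for n in ("scene","top"):
    c=r.capture(n); cv2.imwrite(f'pics/{n}2.png',cv2.resize((c['img'][130:230,200:370] if n=='scene' else c['img'][150:250,330:500])[:,:,::-1],None,fx=4,fy=4))
```

```text
t 4.25 tcp [ 0.519  -0.1858  0.0885] xang 17.38 tilt z [ 0.002 -0.001 -1.   ] w 0.085 F [-0.46  0.81 -0.51] q [-0.471  0.228  1.893 -0.     1.018 -0.774]
shift norm total [-0.0009 -0.0014  0.002 ] rows>= 0.031504969822624504
```

View pics/scene2.png

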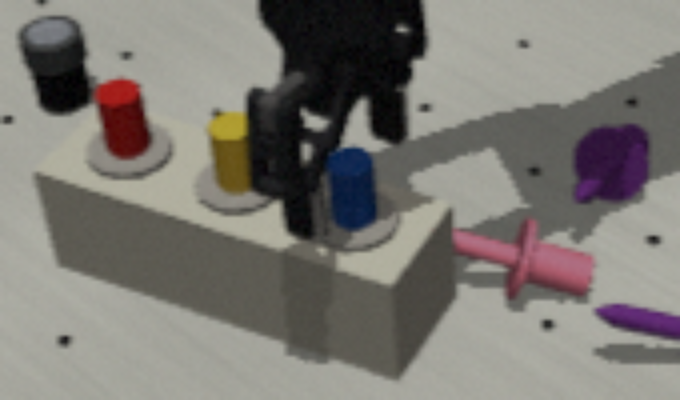

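View pics/top2.png

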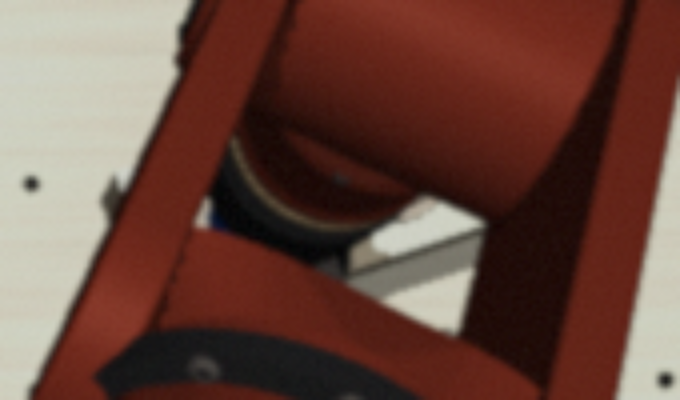

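Run:
```python
from bench import r
from h import *
c=r.capture('scene')
t=np.array([.519,-.1858,0]);a=np.array([.9543,.2988,0])
for z in (.0885,.1015,.12):
  for s in (-.05,0,.05): 
    p=proj(c,t+s*a+[0,0,z]); print(z,s,p.round(1),((p-[200,130])*4).round())
for t_ in ("blue_knob","yellow_knob"):
  print([ (d['position'],d['confidence']) for d in r.pinpoint(t_,c)])
```

```text
0.0885 -0.05 [297.9 167.8] [392. 151.]
0.0885 0 [287.3 180.8] [349. 203.]
0.0885 0.05 [275.8 194.7] [303. 259.]
0.1015 -0.05 [297.6 163.4] [390. 134.]
0.1015 0 [286.8 176.3] [347. 185.]
0.1015 0.05 [275.3 190.2] [301. 241.]
0.12 -0.05 [297.1 156.9] [389. 108.]
0.12 0 [286.2 169.8] [345. 159.]
0.12 0.05 [274.5 183.6] [298. 215.]
[([0.5157, -0.1834, 0.0985], 0.75), ([0.3126, -0.1622, 0.0201], 0.67), ([0.4231, -0.115, 0.017], 0.62), ([0.3994, 0.0038, 0.0206], 0.61)]
[([0.5394, -0.2569, 0.1018], 0.52)]
```

Finger tips project where they should, astride the blue knob. Closing.

>>> step_arm(moves=[[[10, -0.001, 0.0, 0, 0, 0, 0], [10, 0, 0, 0, 0, 0, 0], [10, 0, 0, 0, 0, 0, 0], [10, 0, 0, 0, 0, 0, 0], [10, 0, 0, 0, 0, 0, 0], [10, 0, 0, 0, 0, 0, 0], [10, 0, 0, 0, 0, 0, 0], [10, 0, 0, 0, 0, 0, 0]]])

```text
clock: 5.5
eef_pos: [0.5178, -0.1852, 0.0876]
eef_rot: [0.988, 0.151, 0.0, 0.0]
wrist_force: [0.2, -0.8, 2.0]
width: 0.0242
```

>>> step_arm(moves=[[[10, 0, 0, -0.01, 0, 0, 0], [10, 0, 0, -0.015, 0, 0, 0], [10, 0, 0, -0.02, 0, 0, 0], [10, 0, 0, 0, 0, 0, 0]]])

```text
clock: 6.0
eef_pos: [0.519, -0.1859, 0.1234]
eef_rot: [0.988, 0.151, 0.002, 0.001]
wrist_force: [0.6, -0.6, -0.6]
width: 0.0247
```

Run:
```python
from bench import r
from h import *
rel(r.get_obs(),[.518,-.185,.22])
for n in ("scene",):
    c=r.capture(n); cv2.imwrite(f'pics/{n}3.png',cv2.resize((c['img'][110:230,200:370])[:,:,::-1],None,fx=4,fy=4))
```

```text
t 6.0 tcp [ 0.519  -0.1859  0.1234] xang 17.43 tilt z [ 0.0039 -0.002  -1.    ] w 0.0247 F [ 0.58 -0.64 -0.6 ] q [-0.471  0.178  1.877 -0.     1.082 -0.775]
shift norm total [-0.0005 -0.0012 -0.1288] rows>= 1.5461194554981557
```

View pics/scene3.png

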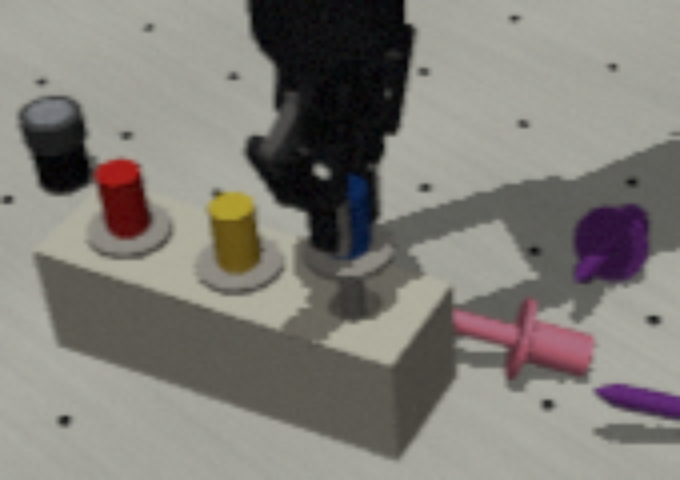

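The blue pin is held upright and its shank is coming out of the rack at crop (355,290). Raising further, then to the hole.

>>> step_arm(moves=[[[10, 0, 0, -0.04, 0, 0, 0], [10, 0, 0, -0.05, 0, 0, 0], [10, 0, 0, -0.035, 0, 0, 0], [10, 0, 0, 0, 0, 0, 0], [10, 0, 0, 0, 0, 0, 0]]])

```text
clock: 6.68
eef_pos: [0.5165, -0.1846, 0.2131]
eef_rot: [0.988, 0.151, -0.001, -0.001]
wrist_force: [-0.4, -0.2, -1.8]
width: 0.0245
```

Run:
```python
from bench import r
from h import *
rel(r.get_obs(),[.6043,.1655,.22])
c=r.capture('scene'); cv2.imwrite('pics/scene4.png',cv2.resize((c['img'][60:200,200:370])[:,:,::-1],None,fx=4,fy=4))
```

```text
t 6.675 tcp [ 0.5165 -0.1846  0.2131] xang 17.42 tilt z [-0.0023  0.0012 -1.    ] w 0.0245 F [-0.41 -0.25 -1.78] q [-0.471  0.073  1.811  0.     1.261 -0.775]
shift norm total [ 0.2514 -0.4104 -0.0088] rows>= 5.776578441802435
```

View pics/scene4.png

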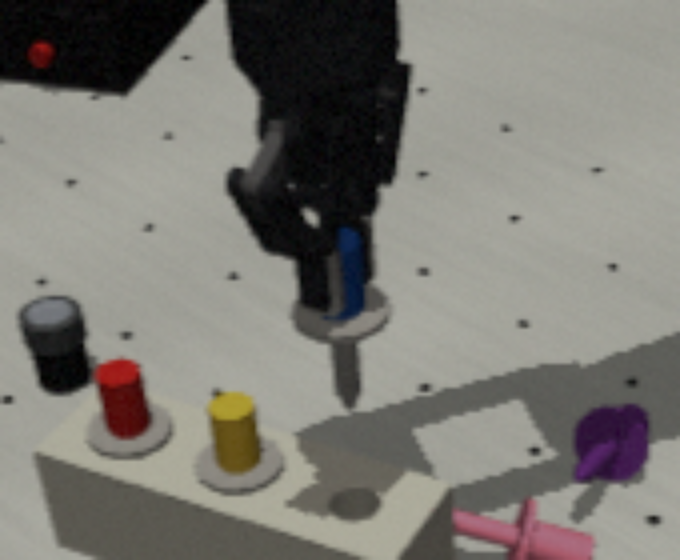

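The pin hangs clear of the rack, nose at crop (350,405), and the red and yellow pins are in place. Moving over the hole.

>>> step_arm(moves=[[[10, 0.0314, -0.0513, 0, 0, 0, 0], [10, 0.0314, -0.0513, 0, 0, 0, 0], [10, 0.0314, -0.0513, 0, 0, 0, 0], [10, 0.0314, -0.0513, 0, 0, 0, 0], [10, 0.0314, -0.0513, 0, 0, 0, 0], [10, 0.0314, -0.0513, 0, 0, 0, 0], [10, 0.0314, -0.0513, 0, 0, 0, 0], [10, 0.0314, -0.0513, 0, 0, 0, 0]]])

```text
clock: 7.72
eef_pos: [0.604, 0.1662, 0.2121]
eef_rot: [0.988, 0.151, -0.002, 0.0]
wrist_force: [0.0, -0.2, -1.7]
width: 0.0243
```

>>> step_arm(moves=[[[10, 0, 0, 0.03, 0, 0, 0], [10, 0, 0, 0.02, 0, 0, 0], [10, 0, 0, 0, 0, 0, 0], [10, 0, 0, 0, 0, 0, 0]]])

```text
clock: 8.22
eef_pos: [0.6051, 0.1643, 0.1772]
eef_rot: [0.989, 0.151, -0.0, 0.0]
wrist_force: [-1.1, -0.9, -1.9]
width: 0.0241
```

Run:
```python
from bench import r
from h import *
rel(r.get_obs(),[.6043,.1655,.165])
for n in ('scene','top'):
    c=r.capture(n); cv2.imwrite(f'pics/{n}5.png',cv2.resize((c['img'][200:380,300:500] if n=='scene' else c['img'][80:240,90:260])[:,:,::-1],None,fx=3.5,fy=3.3,interpolation=cv2.INTER_CUBIC))
    print(n,[ (d['position'],d['confidence']) for t in('blue_knob','plate_hole') for d in r.pinpoint(t,c)])
```

```text
t 8.225 tcp [0.6051 0.1643 0.1772] xang 17.36 tilt z [-3.e-04 -1.e-04 -1.e+00] w 0.0241 F [-1.06 -0.88 -1.9 ] q [ 0.153  0.27   1.654 -0.     1.217 -0.15 ]
shift norm total [-0.0005 -0.0019  0.0163] rows>= 0.1969792965064595
scene [([0.6041, 0.1646, 0.1924], 0.86), ([0.4231, -0.1123, 0.0173], 0.75), ([0.4013, 0.0036, 0.0197], 0.7), ([0.3143, -0.1564, 0.0214], 0.6), ([0.5973, 0.1685, 0.0658], 0.72)]
top [([0.4237, -0.1155, 0.0178], 0.97), ([0.6082, 0.1674, 0.1885], 0.73), ([0.3081, -0.1525, 0.0165], 0.71), ([0.406, -0.0012, 0.0123], 0.68), ([0.6022, 0.1636, 0.0667], 0.59)]
```

View pics/scene5.png

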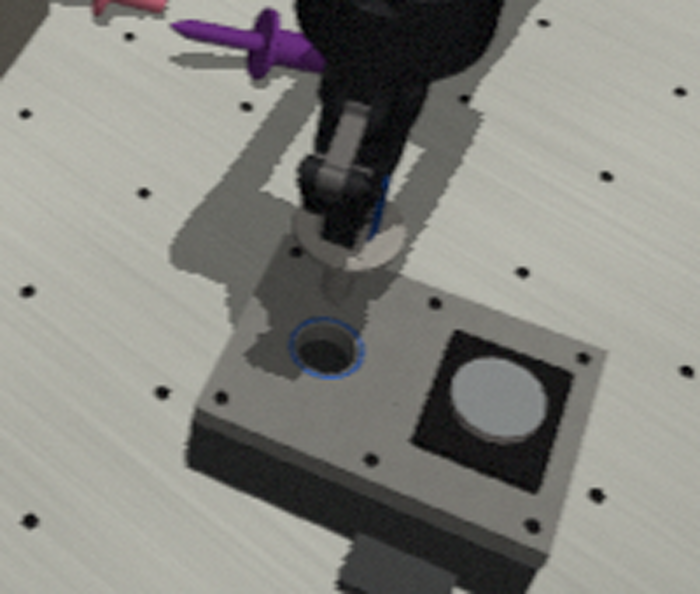

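View pics/top5.png

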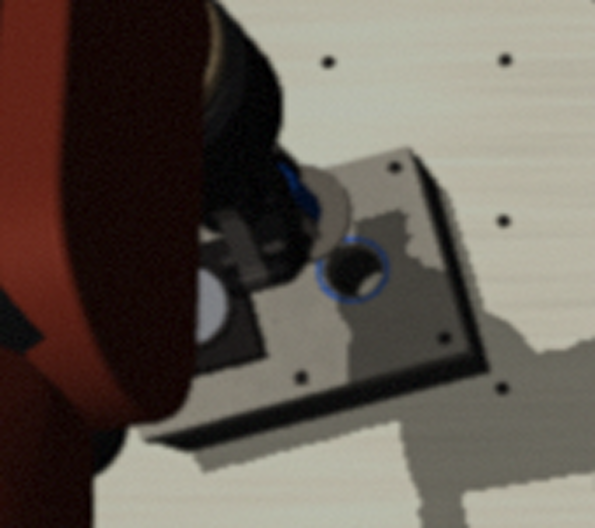

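The pin is over the plate. The nose is at scene crop (338,300) and the ring at (327,348), and the shift is mostly perspective. I lower until the nose is just above the mouth and check again.

>>> step_arm(moves=[[[10, -0.0005, -0.001, 0.02, 0, 0, 0], [10, 0, 0, 0.02, 0, 0, 0], [10, 0, 0, 0, 0, 0, 0], [10, 0, 0, 0, 0, 0, 0]]])

```text
clock: 9.02
eef_pos: [0.6043, 0.1656, 0.1468]
eef_rot: [0.988, 0.151, -0.0, 0.0]
wrist_force: [0.8, -0.4, -0.2]
width: 0.0245
```

Run:
```python
from bench import r
from h import *
o=r.get_obs();rel(o,[.6043,.1655,.1])
for n in ('scene','top'):
    c=r.capture(n); cv2.imwrite(f'pics/{n}6.png',cv2.resize((c['img'][240:340,330:450] if n=='scene' else c['img'][110:200,140:260])[:,:,::-1],None,fx=6,fy=6,interpolation=cv2.INTER_CUBIC))
    t=o['eef_pos']; off=np.array([330,240] if n=='scene' else [140,110])
    for q,z in(('nose',-.0735),('shoulder',-.0615),('collar',-.0135)):
        print(n,q,((proj(c,t+[0,0,z])-off)*6).round())
    print('hole',((proj(c,[.6043,.1655,.065])-off)*6).round())
```

```text
t 9.025 tcp [0.6043 0.1656 0.1468] xang 17.43 tilt z [-8.e-04 -1.e-04 -1.e+00] w 0.0245 F [ 0.83 -0.41 -0.25] q [ 0.155  0.302  1.676  0.     1.165 -0.149]
shift norm total [0.0001 0.0001 0.0623] rows>= 0.7481406317432908
scene nose [380. 375.]
scene shoulder [384. 351.]
scene collar [404. 252.]
hole [376. 390.]
top nose [295. 304.]
top shoulder [284. 293.]
top collar [238. 249.]
hole [302. 310.]
```

View pics/scene6.png

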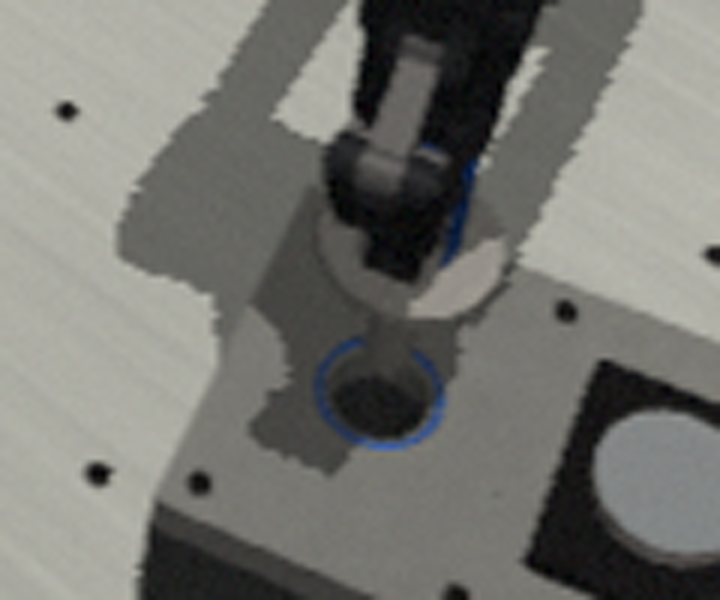

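View pics/top6.png

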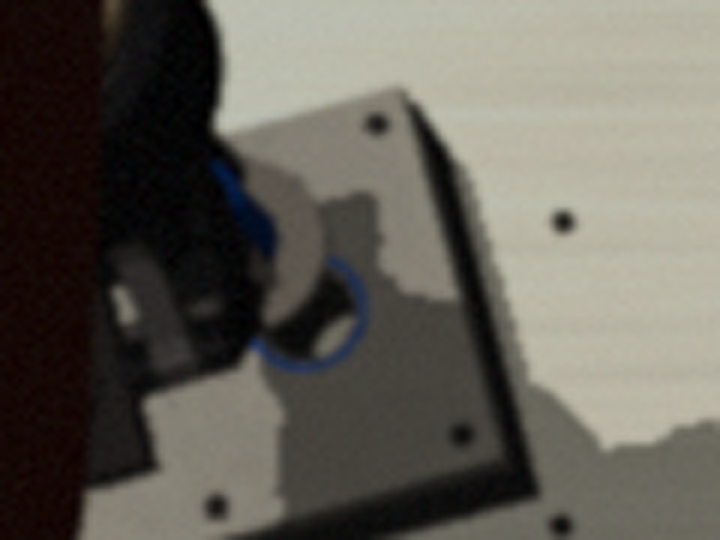

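The shank enters the ring in scene (shank about (391,340), ring centre (380,393)), with the nose at the mouth. Both views put the pin about 2 mm to +y of centre, so I correct that and lower.

>>> step_arm(moves=[[[10, 0, 0.0027, 0, 0, 0, 0], [10, 0, 0, 0.01, 0, 0, 0], [10, 0, 0, 0.015, 0, 0, 0], [10, 0, 0, 0.015, 0, 0, 0], [10, 0, 0, 0, 0, 0, 0]]])

```text
clock: 9.75
eef_pos: [0.6034, 0.1634, 0.115]
eef_rot: [0.988, 0.151, -0.002, -0.0]
wrist_force: [-0.6, -0.1, -1.5]
width: 0.0247
```

Run:
```python
from bench import r
from h import *
o=r.get_obs();rel(o,[.6049,.1637,.0785])
for n in ('scene',):
    c=r.capture(n); cv2.imwrite(f'pics/{n}7.png',cv2.resize((c['img'][240:340,330:450])[:,:,::-1],None,fx=6,fy=6,interpolation=cv2.INTER_CUBIC))
```

```text
t 9.75 tcp [0.6034 0.1634 0.115 ] xang 17.42 tilt z [-4.2e-03 -6.0e-04 -1.0e+00] w 0.0247 F [-0.57 -0.09 -1.51] q [ 0.152  0.338  1.695  0.     1.113 -0.152]
shift norm total [0.0022 0.0002 0.0486] rows>= 0.5839316851629393
```

View pics/scene7.png

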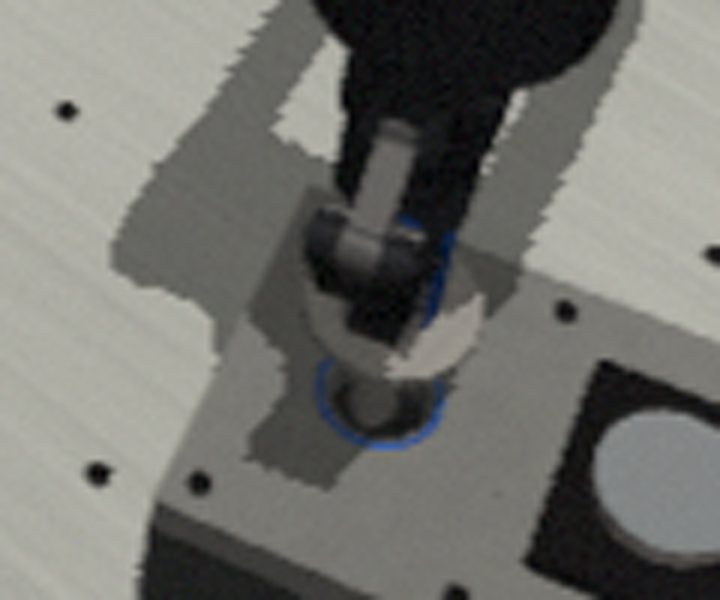

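The shank is inside the ring at (375,405), free of its walls, and there is no contact force. Continuing down.

>>> step_arm(moves=[[[10, 0.001, 0, 0.015, 0, 0, 0], [10, 0, 0, 0.012, 0, 0, 0], [10, 0, 0, 0.01, 0, 0, 0], [10, 0, 0, 0.005, 0, 0, 0], [10, 0, 0, 0, 0, 0, 0], [10, 0, 0, 0, 0, 0, 0]]])

```text
clock: 10.55
eef_pos: [0.6061, 0.1639, 0.0862]
eef_rot: [0.988, 0.151, 0.0, 0.0]
wrist_force: [-0.3, 0.5, -1.5]
width: 0.0242
```

Run:
```python
from bench import r
from h import *
o=r.get_obs();rel(o,[.6049,.1637,.0785])
c=r.capture('scene'); cv2.imwrite('pics/scene8.png',cv2.resize((c['img'][240:340,330:450])[:,:,::-1],None,fx=6,fy=6,interpolation=cv2.INTER_CUBIC))
```

```text
t 10.55 tcp [0.6061 0.1639 0.0862] xang 17.43 tilt z [ 7.e-04  1.e-04 -1.e+00] w 0.0242 F [-0.28  0.48 -1.45] q [ 0.152  0.377  1.705 -0.     1.059 -0.152]
shift norm total [-0.0016 -0.0002  0.0102] rows>= 0.12413647128210803
```

View pics/scene8.png

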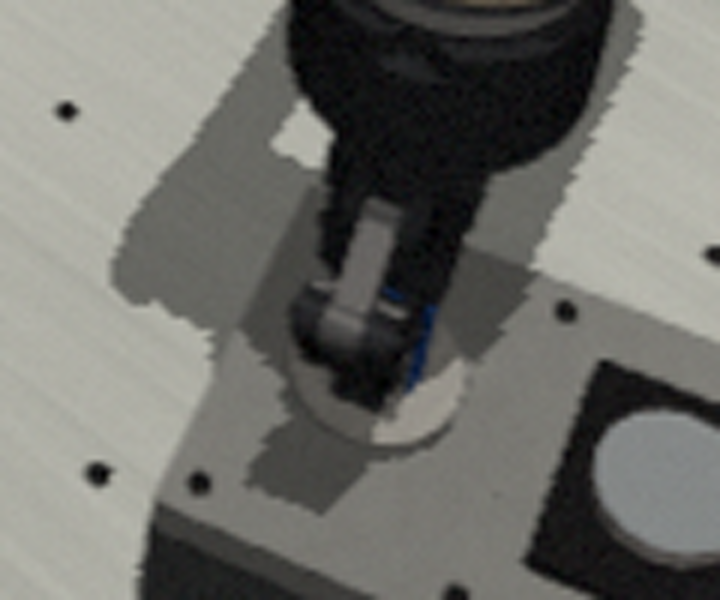

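>>> step_arm(moves=[[[10, 0, 0, 0.004, 0, 0, 0], [10, 0, 0, 0.003, 0, 0, 0], [10, 0, 0, 0.002, 0, 0, 0], [10, 0, 0, 0.001, 0, 0, 0], [10, 0, 0, 0, 0, 0, 0]]])

```text
clock: 11.22
eef_pos: [0.6058, 0.1638, 0.0782]
eef_rot: [0.988, 0.151, -0.0, 0.0]
wrist_force: [1.0, -0.6, -0.8]
width: 0.0246
```

Run:
```python
from bench import r
from h import *
o=r.get_obs();rel(o,[.6049,.1637,.0785])
```

```text
t 11.225 tcp [0.6058 0.1638 0.0782] xang 17.42 tilt z [-1.e-04 -0.e+00 -1.e+00] w 0.0246 F [ 0.99 -0.6  -0.79] q [ 0.152  0.387  1.708 -0.     1.046 -0.152]
shift norm total [-0.0012 -0.0002 -0.0004] rows>= 0.014885233753278578
```

No contact force yet. Two more 1 mm presses.

>>> step_arm(moves=[[[10, 0, 0, 0.0013, 0, 0, 0], [10, 0, 0, 0, 0, 0, 0]]])

```text
clock: 11.48
eef_pos: [0.606, 0.1639, 0.0776]
eef_rot: [0.988, 0.151, 0.0, 0.0]
wrist_force: [-0.9, -0.1, -0.7]
width: 0.0246
```

>>> step_arm(moves=[[[10, 0, 0, 0.0013, 0, 0, 0], [10, 0, 0, 0, 0, 0, 0]]])

```text
clock: 11.72
eef_pos: [0.606, 0.1639, 0.0776]
eef_rot: [0.988, 0.151, 0.0, 0.0]
wrist_force: [-2.2, -0.2, 5.6]
width: 0.0241
```

The collar has met the plate (5.6 N). Opening.

>>> step_arm(moves=[[[55, 0, 0, 0, 0, 0, 0], [60, 0, 0, 0, 0, 0, 0], [60, 0, 0, 0, 0, 0, 0], [60, 0, 0, 0, 0, 0, 0], [60, 0, 0, 0, 0, 0, 0]]])

```text
clock: 12.35
eef_pos: [0.6058, 0.1638, 0.0762]
eef_rot: [0.988, 0.151, -0.0, 0.0]
wrist_force: [0.6, 0.5, 0.3]
width: 0.06
```

>>> step_arm(moves=[[[60, 0, 0, -0.02, 0, 0, 0], [60, 0, 0, -0.04, 0, 0, 0], [60, 0, 0, -0.06, 0, 0, 0], [60, 0, 0, -0.06, 0, 0, 0], [60, 0, 0, -0.04, 0, 0, 0], [60, -0.06, 0, 0, 0, 0, 0], [60, -0.06, 0, 0, 0, 0, 0], [60, -0.06, 0, 0, 0, 0, 0]]])

```text
clock: 13.35
eef_pos: [0.4761, 0.1231, 0.2427]
eef_rot: [0.988, 0.152, 0.001, 0.0]
wrist_force: [0.0, -0.5, 0.2]
width: 0.0599
```

Run:
```python
from bench import r
from h import *
o=r.get_obs();rel(o,[.6049,.1637,.0785])
for n in ('scene','top'):
    c=r.capture(n); cv2.imwrite(f'pics/{n}9.png',c['img'][:,:,::-1])
    for t in ('blue_knob','plate_hole','red_knob','yellow_knob'): print(n,t,[(d['position'],d['confidence']) for d in r.pinpoint(t,c)])
    cv2.imwrite(f'pics/{n}9z.png',cv2.resize((c['img'][240:380,330:490] if n=='scene' else c['img'][100:220,100:260])[:,:,::-1],None,fx=4.2,fy=4.2,interpolation=cv2.INTER_CUBIC))
```

```text
t 13.35 tcp [0.4761 0.1231 0.2427] xang 17.43 tilt z [ 1.9e-03  1.0e-04 -1.0e+00] w 0.0599 F [ 0.02 -0.47  0.2 ] q [ 0.11  -0.084  1.91  -0.     1.314 -0.194]
shift norm total [ 0.1797 -0.0003  0.2193] rows>= 3.401954360594902
scene blue_knob [([0.3126, -0.1582, 0.0199], 0.86), ([0.4012, -0.0, 0.0191], 0.79), ([0.6059, 0.164, 0.0889], 0.67), ([0.4224, -0.1137, 0.017], 0.67)]
scene plate_hole [([0.6016, 0.1669, 0.0652], 0.7)]
scene red_knob [([0.5632, -0.3271, 0.1011], 0.72)]
scene yellow_knob [([0.5401, -0.2583, 0.0985], 0.81)]
top blue_knob [([0.4028, 0.0018, 0.0138], 0.9), ([0.3096, -0.1533, 0.0185], 0.71), ([0.5643, -0.3285, 0.0983], 0.7), ([0.6075, 0.1643, 0.0883], 0.64), ([0.4268, -0.1145, 0.0195], 0.62)]
top plate_hole [([0.6014, 0.1632, 0.0664], 0.88)]
top red_knob [([0.5631, -0.3308, 0.0979], 0.79)]
top yellow_knob [([0.5373, -0.2562, 0.1003], 0.77)]
```

View pics/scene9.png

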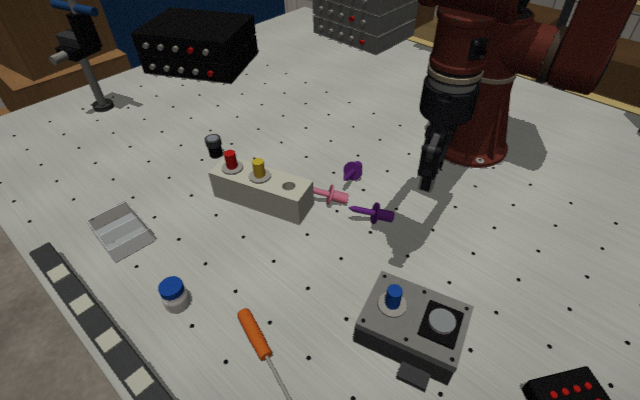

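View pics/scene9z.png

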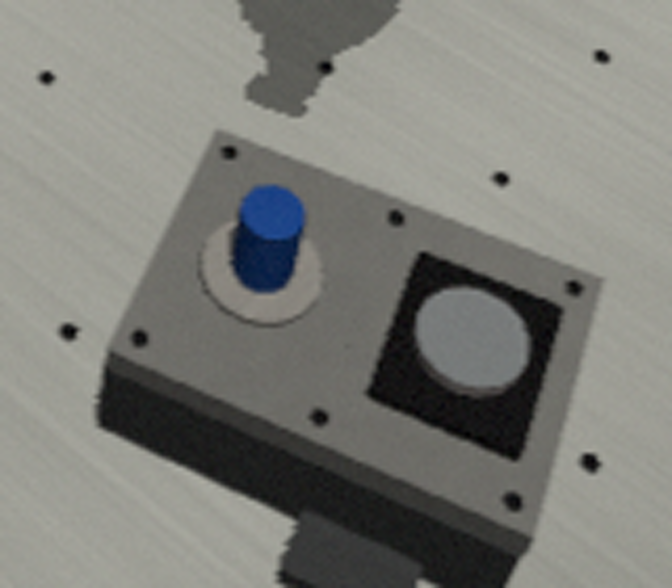

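View pics/top9.png

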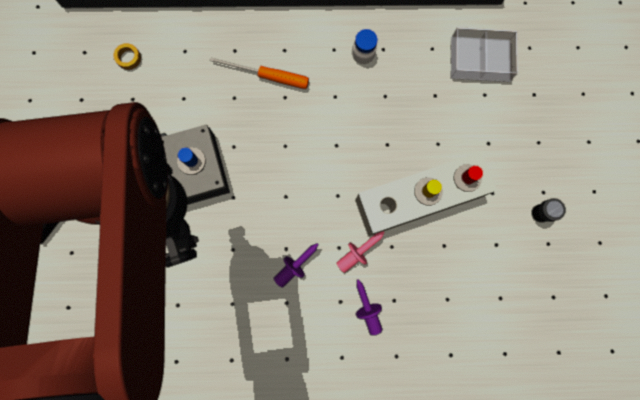

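The blue pin stands upright in the stage with its collar flat on the plate, at (394,297) in scene. Red and yellow are still in the rack, the stage has not moved, and the robot is clear. Handing in.

Run:
```python
from bench import r
print(r.get_obs()['joint_velocities'],r.hand_in())
```

```text
the job is handed in; nothing more can be done
[ 1.75886839e-03 -4.44416146e-05  8.64695030e-03 -7.75479714e-05
  3.60822391e-04 -5.51592797e-04] None
```

I took the blue pin from the rack and lowered it, still gripped, through the plate and into the base. I opened the fingers once the collar met the plate (about 5.6 N at the wrist), backed clear, and handed in at about 13.5 s of the 42 s allowed.

**Last checks:**
- **Blue pin:** the networks put the knob at about (0.606, 0.164, 0.089). That is within 5 mm of the hole horizontally and about 24 mm above the plate. The pictures show it upright with the collar flat on the plate.
- **Stage and other pins:** the plate hole, red knob and yellow knob readings agree with the start to within about 4 mm, which is the networks' accuracy.
- **Robot:** it is clear of everything, with wrist force near zero.

**Disagreements:**
- The top-view network also reported a "blue_knob" at the red pin (confidence 0.70). The pictures show this is a false match.
- The pink and purple look-alikes fell over by themselves early on. The arm was not near them and I left them alone.

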